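# Unpack the data loggers and read them out

### The arm

A 7-joint arm with a two-finger parallel gripper is mounted at the origin on the work surface. World frame = base frame: x ahead of the robot, y to its left, z up, the work surface at z = 0. Lengths are in m, angles in rad, forces in N, time in s.
With the tool pointing down it reaches from about 0.425 to 0.925 m from the base axis. Payload 6.8 kg.
Tool frame: the origin (TCP) lies midway between the tips of the shut fingers; the grasp point (between the pads) lies 19 mm behind it; z points along the fingers, y is the direction in which the jaws open and shut (so a half turn about z gives the same grasp; the last joint's range is limited). The gripper opens to 85 mm and grips with 20 to 120 N. Pads are 22 mm wide; open, the fingers measure 114 mm over their backs; the gripper's body (76 mm by 85 mm) begins 54 mm behind the grasp point. The pads swing forward as they close: fully open they stand 13 mm farther back than shut.
Start: joints at [1.051, 0.477, 0.022, 1.555, -0.011, 1.109, -0.083], TCP at [0.27, -0.619, 0.231] pointing down, gripper open.
Joint ranges: [-2.96, 2.96], [-0.34, 2.1], [-1.41, 1.46], [0.24, 2.44], [-1.37, 4.51], [0.17, 1.92], [-2.96, 2.96]. Speed limits (rad/s): [2.39, 2.39, 3.14, 3.14, 3.14, 3.14, 3.14].

### API

Orientations are given as a unit quaternion [w, x, y, z].
In Python, from station import bot gives the robot as it stands.
- The arm moves only by the shell command python3 -m jog 'ROWS' [FORCE]. ROWS is JSON, a list of rows, each a list of 3 entries, a list of its own where there are three numbers: the shift along the tool's x, y, z in mm, then the turn, a rotation vector about the tool's x, y, z in degrees, then the closure, from -1 (fully open) to 1 (shut). A call has 1 to 12 rows; each row shifts and turns the commanded pose from where the row before left it, along the tool's axes as they then stand; what a row does not reach is not made up. A row lasts 1/8 s, in which the tool goes at most 62.5 mm and 10.7 degrees, less where a joint would pass 70% of its speed; a pose out of reach is approached as far as the arm can. A call is refused whole if a number of a shift passes 62.5 or a number of a turn 10.7, either way. A call with a gripper value outside its range is refused whole. The fingers move at their own pace and stop on an object; FORCE is the grip in N (left out, the last holds). Time passes only in rows, so rows that do not move let the fingers close. It gives the time, the measured TCP pose, the force and the opening at its end, in the units of the state.
- bot.get_obs(): the state, without advancing time (a new reading comes with each control period).
- bot.read_camera(name): name is "scene" or "top" or "wrist"; returns (picture, depth): 384x512x3 uint8, red, green, blue; 384x512 float32, m along the optical axis (not along the pixel's ray), 0 where there is no reading.
- bot.camera_info(name): a dict with "fx", "fy", "cx", "cy" (pixels), "k1" (the pictures are not rectified: a ray, as slopes to the right and down, at radius r is drawn at 1 + k1 r^2 times it, then the intrinsics apply), "world_from_camera" (4x4, takes a point from camera to world coordinates); the wrist camera has in their place "mount" (4x4, takes a point from camera to tool coordinates, whose origin is the TCP and whose axes are the flange's). Camera axes: x right, y up, looking along -z (the intrinsics and any distortion apply to the point x, -y, -z); pixel columns grow to the right and rows downward; lengths in m; the calibration is good to about 2 mm. A picture is of the moment at which its call begins: read the wrist's pose just before it. camera_info takes no time and is no camera call.
- bot.hand_in(): hands the job in, once; it reports no verdict.
Trained networks look in the newest picture that a camera, given by its name, has taken for a name from the list of things; names that differ only in an ending like _2 or _b are one class to them, and where a whole thing is asked for, a point or a joint stands for the part that bears it (a point fixed in the world has none). Each returns a list of dicts, best first, with "score" (0 to 1); they miss things now and then, are a little off and sometimes report something else, mostly with a low value. They report only what shows in the picture. A call takes as long as a camera call.
- bot.find_in(camera, thing): "xy" ([column, row] as shares, 0 to 1, of the picture: columns of its width, rows of its height, amid what is visible of it).
- bot.cut_out(camera, thing): "pixels" (384x512 bool, what is visible of it) and "xy" ([column, row] as shares, 0 to 1, of the picture: columns of its width, rows of its height, amid what is visible of it).
- bot.landmark_of(camera, thing): "xy" ([column, row] as shares, 0 to 1, of the picture: columns of its width, rows of its height: a listed point, or the origin of a listed thing).
The state is a dict: "t": time; "q": joint angles; "joint_vel": joint speeds; "joint_torque": joint torques, N m; "eef_pos": TCP position; "tool_rot": TCP orientation; "contact_force": force on the tool from outside, world axes, zero at the start; "torque": the same for the moment, N m; "gripper_width": opening from 0.0 (shut) to 1.0 (fully open).
Only numpy, scipy, OpenCV 4.12 (cv2) and the standard library are available. Lean on these libraries where they do the work, as an engineer would, in place of code of your own. Each camera call takes 0.05 s, during which the arm holds its last target.

### The job

Swing both half-open long flaps of the carton right back, well past upright, and leave them open. Lay every data logger from the carton on the reader's notched rails, one to a pair of notches, centred on the two rails with its black window end facing the read head; when all of them lie there, press the read button fully down and let it come up, and leave the loggers lying in the reader. Do not disturb the other things on the bench.

Things in the scene. Friction and masses are not known exactly. Their poses are not given: they have to be found in the camera images.
- carton: Fixed cardboard carton, 160 (x) by 304 (y) mm, 64 mm high, walls and floor 4 mm; origin at centre of underside, x away from the robot, yaw within 0.2. Two foam rests inside (20 mm thick, centred at x = +-40 mm, tops at 54 mm, open down to the floor between them) have five slots at y = 0, +-52, +-104 mm; a logger there lies along x, its axis 50 mm up. Short flaps are already folded down outside.
- flap_near (a joint): Long flap (76 mm from crease to free edge, 300 mm long, 3 mm thick, 30 g) on the carton's -x rim; crease along y at x = -78 mm, 66 mm up. Rad: 0 shut, 1.57 upright, grows swinging up and outwards to 3.6. Starts half open at 0.85 to 1.2, leaving 50 mm or more between the two flaps' free edges. Swings at under 1 N and stays where it is left.
- flap_far (a joint): The same flap on the carton's +x rim (crease at x = +78 mm), swinging up and away from the robot; same angles.
- reader: Fixed read-out station. Origin on the bench under the middle of its rests; x away from the robot, y left, yaw within 0.2. White read head 94 mm high from x = 86 mm on, one dark window facing each pair of notches. Base plate 12 mm thick. Console at the right end (78 mm wide, centred at y = -188 mm, 60 mm high) carries the read button.
- rest_mid (a point): Middle of the reader's rests: centre of a logger lying in the middle notches, 74.6 mm above the bench, axes as the reader's. Two steel rails, 8 mm thick, run along y at x = -32 and +32 mm, each with 90-degree V notches at y = 0, +-52, +-104 mm (floors 62 mm, tooth tops up to 85 mm above the bench; open between the rails). A logger lies along x across both rails
- read_button (a joint): Travel of the read button in m: 0 up, 0.006 fully down. A spring returns it; fully down takes 5 N.
- read_button_top (a point): Centre of the top of the round white read button (28 mm across) on the reader's console, 82 mm above the bench when up; it is pressed straight down.
- logger1_mid (a point): Stainless cylindrical data logger (may be absent): 130 mm long, body 22 mm across, about 160 g. Point: middle of its length, on the axis (balance point within 5 mm). Its x axis runs along it to the window end, a black nose 16 mm across, 17 mm long; the other end is a hexagon cap 12 mm long, 22.6 mm across flats. In the carton some lie one way round, some the other.
- logger1_window (a point): Centre of this logger's optical window: the tip of its black nose, 65 mm from the middle along its x axis.
- logger2_mid (a point): Stainless cylindrical data logger (may be absent): 130 mm long, body 22 mm across, about 160 g. Point: middle of its length, on the axis (balance point within 5 mm). Its x axis runs along it to the window end, a black nose 16 mm across, 17 mm long; the other end is a hexagon cap 12 mm long, 22.6 mm across flats. In the carton some lie one way round, some the other.
- logger2_window (a point): Centre of this logger's optical window: the tip of its black nose, 65 mm from the middle along its x axis.
- logger3_mid (a point): Stainless cylindrical data logger (may be absent): 130 mm long, body 22 mm across, about 160 g. Point: middle of its length, on the axis (balance point within 5 mm). Its x axis runs along it to the window end, a black nose 16 mm across, 17 mm long; the other end is a hexagon cap 12 mm long, 22.6 mm across flats. In the carton some lie one way round, some the other.
- logger3_window (a point): Centre of this logger's optical window: the tip of its black nose, 65 mm from the middle along its x axis.
- logger4_mid (a point): Stainless cylindrical data logger (may be absent): 130 mm long, body 22 mm across, about 160 g. Point: middle of its length, on the axis (balance point within 5 mm). Its x axis runs along it to the window end, a black nose 16 mm across, 17 mm long; the other end is a hexagon cap 12 mm long, 22.6 mm across flats. In the carton some lie one way round, some the other.
- logger4_window (a point): Centre of this logger's optical window: the tip of its black nose, 65 mm from the middle along its x axis.
- logger5_mid (a point): Stainless cylindrical data logger (may be absent): 130 mm long, body 22 mm across, about 160 g. Point: middle of its length, on the axis (balance point within 5 mm). Its x axis runs along it to the window end, a black nose 16 mm across, 17 mm long; the other end is a hexagon cap 12 mm long, 22.6 mm across flats. In the carton some lie one way round, some the other.
- logger5_window (a point): Centre of this logger's optical window: the tip of its black nose, 65 mm from the middle along its x axis.
- multimeter: Dark multimeter, 150 x 75 x 34 mm, on the bench; not part of the job, to be left where it is (origin at its underside).
- capacitor1: White upright capacitor, 35 mm across, 52 mm high, on the bench; not part of the job, to be left where it is (origin at its underside).
- capacitor2: White upright capacitor, 35 mm across, 52 mm high, on the bench; not part of the job, to be left where it is (origin at its underside).
- side_cutters: Side cutters, 130 mm long, on the bench; not part of the job, to be left where it is (origin at its underside).

How it is judged:
On the way, in this order (a step that is already met when the one before it is completed fails the run):
1. both long flaps are swung well past upright (value of joint each of flap_near, flap_far above 1.85 rad), for 0.2 s.
2. every logger lies in notches on both rails, centred, window towards the read head (z of logger1_mid in the frame of reader between 0.0705563 and 0.0785563 m and x of logger1_mid in the frame of reader between -0.012 and 0.012 m and angle between the x axis of each of logger1_mid, logger2_mid, logger3_mid, logger4_mid, logger5_mid and the x axis of reader, either way round below 0.09 rad and x of each of logger1_window, logger2_window, logger3_window, logger4_window, logger5_window in the frame of reader above 0.04 m and z of logger2_mid in the frame of reader between 0.0705563 and 0.0785563 m and x of logger2_mid in the frame of reader between -0.012 and 0.012 m and z of logger3_mid in the frame of reader between 0.0705563 and 0.0785563 m and x of logger3_mid in the frame of reader between -0.012 and 0.012 m and z of logger4_mid in the frame of reader between 0.0705563 and 0.0785563 m and x of logger4_mid in the frame of reader between -0.012 and 0.012 m and z of logger5_mid in the frame of reader between 0.0705563 and 0.0785563 m and x of logger5_mid in the frame of reader between -0.012 and 0.012 m), for 0.3 s.
3. the read button is pressed fully down with all loggers in place (all of step 2 and value of joint read_button above 0.005 m), for 0.05 s.
4. the read button is up again (value of joint read_button below 0.0015 m), for 0.1 s.
At the end, for the whole second after the job is handed in: Flaps past 1.65 rad; every logger present at rest in a pair of notches (axis within 4 mm of seated height, middle within 12 mm of midway between the rails, within 0.09 rad of the reader's x, window end to the read head); button up (all of step 2 and value of joint each of flap_near, flap_far above 1.65 rad and linear speed of each of logger1, logger2, logger3, logger4, logger5 below 0.02 m/s and value of joint read_button below 0.0015 m); the robot touches nothing.
It fails at once if a bystander on the bench is shoved more than 40 mm (distance of any of multimeter, capacitor1, capacitor2, side_cutters from where it was at the start of the episode above 0.04 m).
Of logger1, logger2, logger3, logger4, logger5 only 3 to 5 are there at a start; the rules pass over those that are not, and their reading is None.
At some moment in a run one of logger1, logger2, logger3, logger4, logger5 may be knocked a few centimetres aside while the robot is not near it.
Once in a run the grip may slacken for a moment while it holds something.
It also fails if it takes over 210 s, if anything falls off the work surface, if the arm or the gripper's body presses on something with over 40 N, if the wrist force passes 120 N, or if a joint passes its speed limit or range.

## Working session

There is one attempt and no reset: what is moved stays moved. The work goes in short steps, Python scripts to look and compute and a shell command to move; the robot and the scene stay as the last step left them, time stands still between calls to the robot, and variables do not carry over. Pictures are saved under pics/ and viewed, and the job is handed in when it is done.

```bash
ls; mkdir -p pics; python3 - <<'E'
from station import bot
import cv2,numpy as np
print(bot.get_obs())
for c in ["scene","top","wrist"]:
    p,d=bot.read_camera(c); cv2.imwrite(f"pics/{c}0.png",p[:,:,::-1]); i=bot.camera_info(c); print(c,{k:(np.round(v,4).tolist() if not np.isscalar(v) else v) for k,v in i.items()})
    np.save(f"pics/{c}0_d.npy",d)
E
```

```text
pics
{'t': 0.0, 'q': array([ 1.05089704,  0.47778806,  0.02235759,  1.5564454 , -0.01152727,
        1.10934004, -0.08314743]), 'joint_vel': array([-0.00074428, -0.00067581,  0.00092859, -0.00028345,  0.00172398,
       -0.00115621, -0.00010276]), 'joint_torque': array([-4.43015342e-04, -5.96454656e+01,  1.60733387e+00, -2.81195068e+01,
        1.22823397e-02,  9.28371563e-03,  1.63895811e-05]), 'eef_pos': array([ 0.2699164 , -0.61802712,  0.23033671]), 'tool_rot': array([-8.92383682e-04,  9.78882528e-01,  2.04421471e-01, -2.48497804e-04]), 'contact_force': array([-0.23211051, -0.12719911,  0.40601945]), 'torque': array([-0.03506877,  0.00688828,  0.00984969]), 'gripper_width': 0.9999529245258478}
scene {'fx': 396.1884729128861, 'fy': 396.1884729128861, 'cx': 256.7151927697957, 'cy': 189.62925267955922, 'k1': -0.08535475575662473, 'world_from_camera': [[0.0229, -0.6884, 0.725, 1.3027], [0.9995, 0.0003, -0.0312, -0.0317], [0.0213, 0.7254, 0.688, 0.697], [0.0, 0.0, 0.0, 1.0]]}
top {'fx': 421.8953063143314, 'fy': 421.8953063143314, 'cx': 254.5386252236244, 'cy': 190.031083382778, 'k1': -0.02011536837868778, 'world_from_camera': [[0.0027, 0.9894, -0.1452, 0.4518], [-0.9998, -0.0005, -0.0217, -0.0261], [-0.0215, 0.1452, 0.9892, 1.0678], [0.0, 0.0, 0.0, 1.0]]}
wrist {'fx': 310.5357013827183, 'fy': 310.5357013827183, 'cx': 256.13489275085385, 'cy': 189.4691632989817, 'k1': -0.05475320791293789, 'mount': [[-0.0003, 0.9571, 0.2897, 0.0739], [1.0, 0.0002, 0.0002, 0.0007], [0.0001, 0.2897, -0.9571, -0.1439], [0.0, 0.0, 0.0, 1.0]]}
```

View pics/scene0.png

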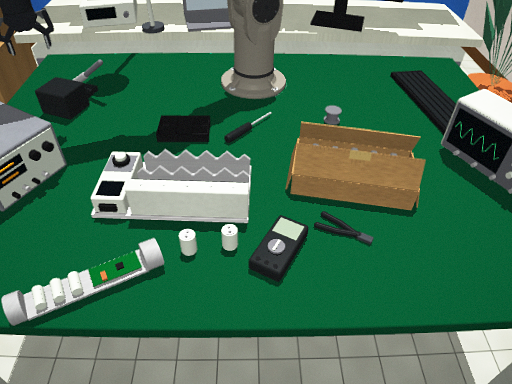

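View pics/top0.png

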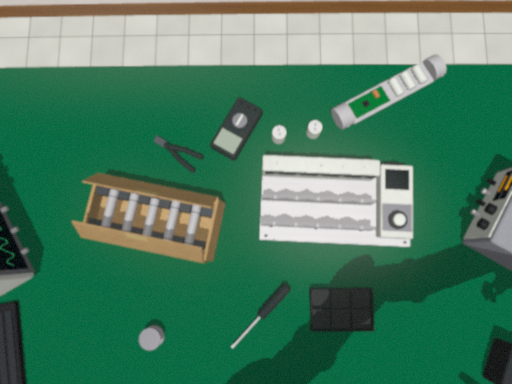

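View pics/wrist0.png

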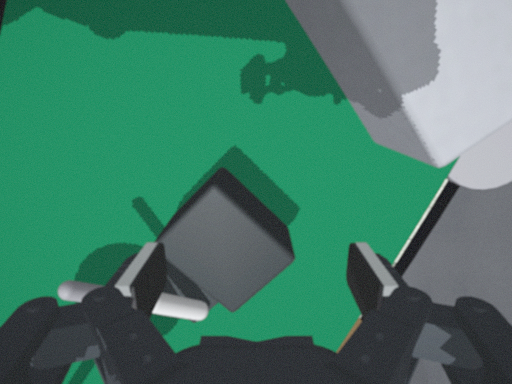

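```bash
cat > h.py <<'E'
from station import bot
import cv2,numpy as np
from scipy.spatial.transform import Rotation as R
np.set_printoptions(precision=4,suppress=True)
def Rt(q): return R.from_quat([q[1],q[2],q[3],q[0]]).as_matrix()
def W(cam,o=None):
    i=bot.camera_info(cam)
    if cam!="wrist": return np.array(i["world_from_camera"])
    o=o or bot.get_obs(); T=np.eye(4); T[:3,:3]=Rt(o["tool_rot"]); T[:3,3]=o["eef_pos"]
    return T@np.array(i["mount"])
def slopes(cam,uv):
    i=bot.camera_info(cam); uv=np.atleast_2d(np.asarray(uv,float))
    s=(uv-[i["cx"],i["cy"]])/[i["fx"],i["fy"]]; u=s.copy()
    for _ in range(20): u=s/(1+i["k1"]*(u**2).sum(1,keepdims=True))
    return u
def rays(cam,uv,T):
    u=slopes(cam,uv); d=np.c_[u[:,0],-u[:,1],-np.ones(len(u))]
    return d@T[:3,:3].T
def atz(cam,uv,z,T):
    d=rays(cam,uv,T); c=T[:3,3]
    return c+d*((z-c[2])/d[:,2])[:,None]
def withdepth(cam,uv,dep,T):
    return T[:3,3]+rays(cam,uv,T)*np.asarray(dep)[:,None]
def proj(cam,P,T):
    i=bot.camera_info(cam); p=(np.atleast_2d(P)-T[:3,3])@T[:3,:3]
    u=np.c_[p[:,0]/-p[:,2],-p[:,1]/-p[:,2]]; u=u*(1+i["k1"]*(u**2).sum(1,keepdims=True))
    return u*[i["fx"],i["fy"]]+[i["cx"],i["cy"]]
def cloud(cam,d,T):
    v,u=np.mgrid[0:384,0:512]; P=withdepth(cam,np.c_[u.ravel(),v.ravel()],d.ravel(),T); P[d.ravel()==0]=np.nan
    return P.reshape(384,512,3)
def lm(cam,thing):
    return [(round(r["score"],2),np.array(r["xy"])*[512,384]) for r in bot.landmark_of(cam,thing)]
def yaw(o): # tool in world: angle of tool y axis and downness
    M=Rt(o["tool_rot"]); return M
E
python3 - <<'E'
from h import *
T=W("top"); Z={"carton":0,"reader":0,"rest_mid":.0746,"read_button_top":.082,"multimeter":0,"capacitor1":0,"side_cutters":0}
bot.read_camera("top")
for k,z in Z.items():
    print(k,[(s,uv,atz("top",uv,z,T)[0,:2]) for s,uv in lm("top",k)])
for k in ["logger1_mid","logger1_window"]:
    for s,uv in lm("top",k): print(k,s,uv,atz("top",uv,.05,T)[0])
print(bot.get_obs()["t"])
d=bot.read_camera("top")[1]; P=cloud("top",d,T); np.save("pics/P.npy",P)
for uv in [(135,183),(140,240),(320,165),(400,220),(345,215),(150,215),(240,125)]: print(uv,P[uv[1],uv[0]])
E
```

```text
carton [(0.94, array([154.9824, 221.7984]), array([0.5269, 0.2507]))]
reader [(0.79, array([312.0128, 214.6176]), array([ 0.5456, -0.1483]))]
rest_mid [(0.92, array([315.392 , 212.6976]), array([ 0.5436, -0.1478]))]
read_button_top [(0.56, array([400.7936, 217.8048]), array([ 0.531 , -0.3452]))]
multimeter [(0.9, array([236.288 , 133.5168]), array([0.7579, 0.0454])), (0.43, array([115.712, 182.592]), array([0.6282, 0.3569]))]
capacitor1 [(0.61, array([277.1968, 137.7024]), array([ 0.7463, -0.0613])), (0.48, array([312.576, 134.592]), array([ 0.7544, -0.1534])), (0.27, array([157.7984, 190.0032]), array([0.6088, 0.2464]))]
side_cutters [(0.6, array([170.0864, 148.416 ]), array([0.7185, 0.2181])), (0.58, array([146.1248, 216.6912]), array([0.5399, 0.2739]))]
logger1_mid 0.64 [193.1776 231.2064] [0.5009 0.1441 0.05  ]
logger1_window 0.79 [201.6768 197.4144] [0.5831 0.1252 0.05  ]
0.65
(135, 183) [0.6138 0.2812 0.0809]
(140, 240) [0.4777 0.2546 0.1113]
(320, 165) [ 0.6542 -0.1583  0.0936]
(400, 220) [ 0.5261 -0.3438  0.0799]
(345, 215) [ 0.5438 -0.2296  0.0102]
(150, 215) [0.539  0.2476 0.0606]
(240, 125) [0.7697 0.0338 0.0364]
```

```bash
python3 - <<'E'
import cv2
p=cv2.imread("pics/top0.png"); cv2.imwrite("pics/crop0.png",cv2.resize(p[140:280,60:430],None,fx=2.15,fy=2.15,interpolation=cv2.INTER_CUBIC))
E
```

```text
(no output)
```

View pics/crop0.png

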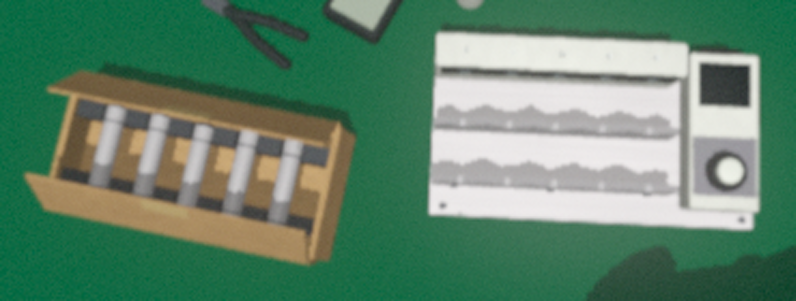

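```bash
cat >> h.py <<'E'
def goto(x,y,z,psi,o=None,pos=None):
    """print tool-frame turn (deg) first, then shift (mm) in the turned frame, tool pointing down, tool x at world yaw psi"""
    o=o or bot.get_obs(); M=Rt(o["tool_rot"])
    c,s=np.cos(psi),np.sin(psi); N=np.array([[c,s,0],[s,-c,0],[0,0,-1.]])
    rv=R.from_matrix(M.T@N).as_rotvec(degrees=True)
    d=np.array([x,y,z])-o["eef_pos"]
    print("t",round(o["t"],2),"q7",round(o["q"][6],3),"turn deg",rv.round(2),"| shift after turn mm",(N.T@d*1000).round(1))
E
python3 - <<'E'
from h import *
goto(.527,.25,.2,-.19)
E
```

```text
t 0.7 q7 -0.083 turn deg [ 0.   -0.   34.48] | shift after turn mm [  88.1 -901.5   31.3]
```

```bash
python3 -m jog '[[[0,0,0],[0,0,8.6],1],[[0,0,0],[0,0,8.6],1],[[0,0,0],[0,0,8.6],1],[[0,0,0],[0,0,8.6],1],[[6,-60,0],[0,0,0],1],[[6,-60,0],[0,0,0],1],[[6,-60,0],[0,0,0],1],[[6,-60,0],[0,0,0],1],[[6,-60,0],[0,0,0],1],[[6,-60,0],[0,0,0],1],[[6,-60,0],[0,0,0],1],[[6,-60,0],[0,0,0],1]]' 40; python3 -m jog '[[[6,-60,0],[0,0,0],1],[[6,-60,0],[0,0,0],1],[[6,-60,0],[0,0,0],1],[[6,-60,0],[0,0,0],1],[[6,-60,0],[0,0,0],1],[[6,-60,0],[0,0,0],1],[[6,-60,0],[0,0,0],1],[[0,0,0],[0,0,0],1],[[0,0,0],[0,0,0],1]]'
python3 - <<'E'
from h import *
goto(.527,.25,.1,-.19)
p,d=bot.read_camera("wrist"); cv2.imwrite("pics/w1.png",p[:,:,::-1])
E
```

```text
t: 2.2
eef_pos: [0.4078, -0.1543, 0.2318]
tool_rot: [0.0, 0.996, -0.094, 0.001]
contact_force: [1.0, -0.1, 0.3]
gripper_width: -0.001
t: 3.32
eef_pos: [0.5272, 0.248, 0.2309]
tool_rot: [0.0, 0.996, -0.094, -0.0]
contact_force: [-0.1, -0.0, -0.6]
gripper_width: -0.001
t 3.33 q7 -2.446 turn deg [0.06 0.02 0.08] | shift after turn mm [ -0.6  -2.  130.9]
```

View pics/w1.png

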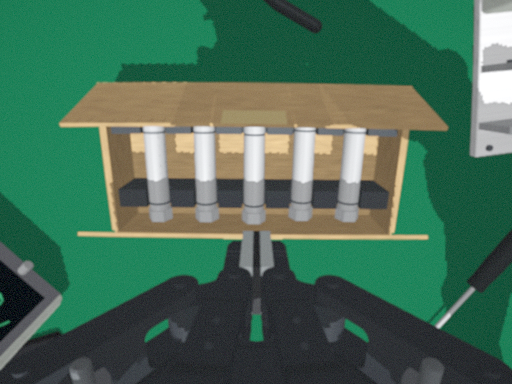

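```bash
python3 - <<'E'
from h import *
o=bot.get_obs(); print(o["q"])
T=W("wrist",o); p,d=bot.read_camera("wrist"); P=cloud("wrist",d,T)
c,s=np.cos(-.19),np.sin(-.19)
def cf(P): q=P-[.527,.25,0]; return np.stack([q[...,0]*c+q[...,1]*s,-q[...,0]*s+q[...,1]*c,q[...,2]],-1)
C=cf(P)
for u in (200,300):
  for v in (90,105,121,127,140,160,200,215,228,233,236,240): print(u,v,(C[v,u]*1000).round())
E
```

```text
[-0.2296  0.3559 -0.3999  1.7608  0.1573  1.0572 -2.4455]
200 90 [80. 47. 82.]
200 105 [ 68.  43. 110.]
200 121 [ 57.  39. 135.]
200 127 [45. 52. 62.]
200 140 [33. 53. 62.]
200 160 [12. 54. 62.]
200 200 [-31.  56.  62.]
200 215 [-48.  57.  63.]
200 228 [-69.  60.  51.]
200 233 [-69.  58.  64.]
200 236 [-38.  44. 136.]
200 240 [-108.   71.    2.]
300 90 [ 80. -43.  80.]
300 105 [ 68. -40. 107.]
300 121 [ 57. -37. 132.]
300 127 [ 52. -37. 135.]
300 140 [ 32. -48.  61.]
300 160 [ 12. -49.  62.]
300 200 [-31. -50.  63.]
300 215 [-48. -51.  63.]
300 228 [-70. -54.  48.]
300 233 [-70. -52.  62.]
300 236 [-38. -40. 136.]
300 240 [-108.  -62.    2.]
```

```bash
python3 -m jog '[[[5,0,50],[0,0,0],1],[[0,0,50],[0,0,0],1],[[0,0,30],[0,0,0],1],[[-20,0,0],[0,0,0],1],[[-30,0,0],[0,0,0],1],[[-30,0,0],[0,0,0],1],[[-20,0,0],[0,0,0],1],[[-20,0,0],[0,0,0],1],[[0,0,0],[0,0,0],1],[[60,0,0],[0,0,0],1],[[60,0,0],[0,0,0],1],[[20,0,0],[0,0,0],1]]'; python3 -m jog '[[[30,0,0],[0,0,0],1],[[30,0,0],[0,0,0],1],[[30,0,0],[0,0,0],1],[[0,0,0],[0,0,0],1],[[-50,0,0],[0,0,0],1],[[-60,0,-60],[0,0,0],1],[[0,0,-60],[0,0,0],0],[[0,0,0],[0,0,0],0],[[0,0,0],[0,0,0],0]]'
python3 - <<'E'
from h import *
goto(.527,.25,.1,-.19)
p,d=bot.read_camera("wrist"); cv2.imwrite("pics/w2.png",p[:,:,::-1])
p,d=bot.read_camera("scene"); cv2.imwrite("pics/s2.png",p[:,:,::-1])
E
```

```text
t: 4.92
eef_pos: [0.5568, 0.2412, 0.1011]
tool_rot: [0.0, 0.995, -0.097, 0.001]
contact_force: [-1.2, 0.9, -0.4]
gripper_width: 0.003
t: 6.05
eef_pos: [0.5475, 0.2443, 0.2052]
tool_rot: [0.0, 0.996, -0.094, -0.0]
contact_force: [-1.3, -0.2, 0.0]
gripper_width: 0.498
t 6.05 q7 -2.438 turn deg [0.03 0.   0.07] | shift after turn mm [-21.2  -1.7 105.2]
```

View pics/w2.png

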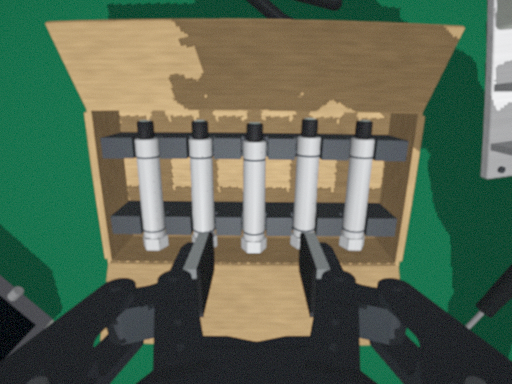

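View pics/s2.png

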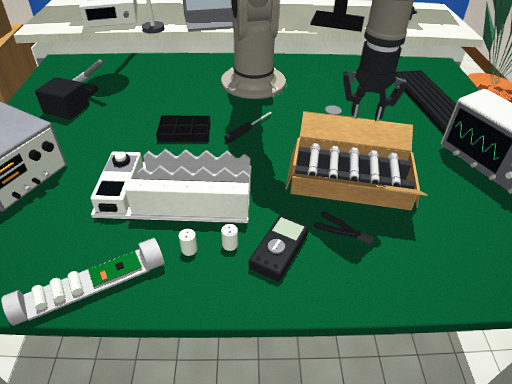

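```bash
python3 - <<'E'
from h import *
o=bot.get_obs()
T=W("wrist",o); p,d=bot.read_camera("wrist"); P=cloud("wrist",d,T)
c,s=np.cos(-.19),np.sin(-.19)
def cf(P): q=P-[.527,.25,0]; return np.stack([q[...,0]*c+q[...,1]*s,-q[...,0]*s+q[...,1]*c,q[...,2]],-1)
C=cf(P)
for u,v in ((150,105),(150,60),(150,30),(255,280),(255,310),(255,335)): print(u,v,(C[v,u]*1000).round())
seg=bot.cut_out("wrist","logger1_mid")
for r in seg: 
  print(r["score"],np.array(r["xy"])*[512,384],r["pixels"].sum())
# logger points: height 50..65 within carton interior
H=C[...,2]; m=(H>.055)&(H<.066)&(abs(C[...,0])<.07)&(abs(C[...,1])<.14)
n,L,st,ce=cv2.connectedComponentsWithStats(m.astype(np.uint8))
for k in range(1,n):
  if st[k,4]<300: continue
  q=P[L==k][:,:2]; mu=q.mean(0); w,V=np.linalg.eigh(np.cov(q.T)); a=V[:,1]*np.sign(V[0,1]); t=(q-mu)@a
  lo,hi=np.percentile(t,[.5,99.5]); print(st[k],"mid",mu+a*(lo+hi)/2,"len",hi-lo,"yaw",np.arctan2(a[1],a[0]),"top",np.percentile(P[L==k][:,2],95))
lmk=lm("wrist","logger1_mid"); print([(s,uv,atz("wrist",uv,.05,T)[0,:2]) for s,uv in lmk])
lmk=lm("wrist","logger1_window"); print([(s,uv,atz("wrist",uv,.05,T)[0,:2]) for s,uv in lmk])
E
```

```text
150 105 [88. 89. 71.]
150 60 [122.  79.  95.]
150 30 [141.  73. 108.]
255 280 [-82.  -2.  77.]
255 310 [-107.   -2.   92.]
255 335 [-127.   -2.  104.]
0.6 [357.3248 186.7008] 2905
[ 133  124   32  126 2378] mid [0.5531 0.3491] len 0.12474529168896104 yaw -0.19212892321281796 top 0.06283659586154067
[ 188  124   25  118 2145] mid [0.5488 0.2978] len 0.11343406195179241 yaw -0.2052730318899401 top 0.0627118083334989
[ 242  124   23  129 2499] mid [0.5322 0.2487] len 0.127523529763636 yaw -0.19919701861542768 top 0.06290390259142051
[ 292  124   27  125 2176] mid [0.5253 0.1987] len 0.12225358065245787 yaw -0.22063022289455156 top 0.0628603793895663
[ 341  125   34  125 2477] mid [0.5144 0.1484] len 0.12436936492752794 yaw -0.20648983036037571 top 0.06304924886728872
[106 137  26  21 305] mid [0.5996 0.3667] len 0.024614306193542528 yaw 1.0629239054951467 top 0.056565043718572225
[157 137  29  21 374] mid [0.5887 0.3172] len 0.026223442517376697 yaw 1.4072832922423895 top 0.05653726606617149
[213 137  27  22 389] mid [0.5781 0.2662] len 0.025011970085259433 yaw 1.386252187555271 top 0.0
[... 689 characters left out ...]
397768353
[266 217  26  19 380] mid [0.4898 0.2309] len 0.026405901839566467 yaw 1.2998796678053046 top 0.0566707929240824
[316 217  26  19 356] mid [0.4798 0.1808] len 0.02649006366959911 yaw 1.2851908596329444 top 0.05670575281269544
[366 218  25  19 329] mid [0.4693 0.1305] len 0.024044224225046415 yaw 1.498031233312014 top 0.05672035926948408
[119 255  57   9 344] mid [0.4814 0.3721] len 0.05668043426708852 yaw 1.3777325964067741 top 0.06566829912886395
[215 257  83   7 442] mid [0.4585 0.2601] len 0.08523488274046298 yaw 1.3723221440873417 top 0.06557309822896347
[(0.84, array([357.888 , 184.8192]), array([0.5164, 0.1449]))]
[(0.59, array([365.824 , 119.8848]), array([0.579 , 0.1312]))]
```

```bash
python3 - <<'E'
from h import *
goto(.5145,.1475,.03,-.203)
E
```

```text
t 6.35 q7 -2.438 turn deg [0.06 0.1  0.82] | shift after turn mm [-12.7 101.5 174.3]
```

```bash
python3 -m jog '[[[-6,50,0],[0,0,0.8],0],[[-7,51,0],[0,0,0],0],[[0,0,50],[0,0,0],0],[[0,0,25],[0,0,0],0],[[0,0,0],[0,0,0],0],[[0,0,0],[0,0,0],0]]' 60
python3 - <<'E'
from h import *
goto(.5145,.1475,.03,-.203)
p,d=bot.read_camera("wrist"); cv2.imwrite("pics/w3.png",p[:,:,::-1])
E
```

```text
t: 7.1
eef_pos: [0.516, 0.1486, 0.1313]
tool_rot: [-0.0, 0.995, -0.101, 0.0]
contact_force: [-0.2, 0.6, -0.6]
gripper_width: 0.497
t 7.1 q7 -2.343 turn deg [-0.04 -0.04  0.04] | shift after turn mm [ -1.2   1.4 101.3]
```

View pics/w3.png

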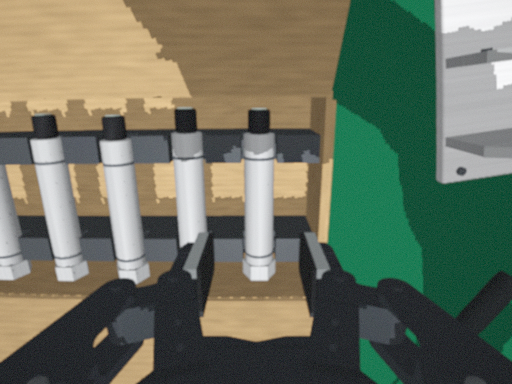

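```bash
python3 -m jog '[[[-1,1,50],[0,0,0],0],[[0,0,30],[0,0,0],0],[[0,0,21],[0,0,0],0],[[0,0,0],[0,0,0],0],[[0,0,0],[0,0,0],1],[[0,0,0],[0,0,0],1],[[0,0,0],[0,0,0],1],[[0,0,0],[0,0,0],1],[[0,0,-20],[0,0,0],1],[[0,0,-40],[0,0,0],1],[[0,0,-50],[0,0,0],1],[[0,0,-60],[0,0,0],1]]' 60
python3 - <<'E'
from h import *
goto(.54,-.15,.2,-.03)
p,d=bot.read_camera("wrist"); cv2.imwrite("pics/w4.png",p[:,:,::-1])
E
```

```text
t: 8.65
eef_pos: [0.5133, 0.1469, 0.2007]
tool_rot: [0.0, 0.995, -0.101, -0.001]
contact_force: [1.8, 0.0, -1.7]
gripper_width: 0.235
t 8.65 q7 -2.3 turn deg [ 0.04  0.09 -9.89] | shift after turn mm [ 35.6 295.9   0.7]
```

View pics/w4.png

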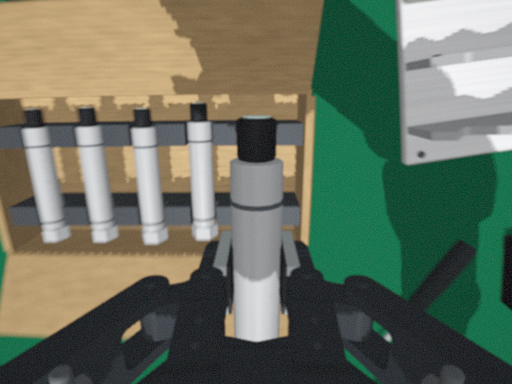

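```bash
python3 -m jog '[[[0,0,0],[0,0,-9.9],1],[[7,59,0],[0,0,0],1],[[7,59,0],[0,0,0],1],[[7,59,0],[0,0,0],1],[[7,59,0],[0,0,0],1],[[7,60,-20],[0,0,0],1],[[0,0,0],[0,0,0],1],[[0,0,0],[0,0,0],1]]'
python3 - <<'E'
from h import *
o=bot.get_obs(); T=W("wrist",o)
p,d=bot.read_camera("wrist"); cv2.imwrite("pics/w5.png",p[:,:,::-1]); P=cloud("wrist",d,T); np.save("pics/P5.npy",P)
print(o["eef_pos"],o["gripper_width"])
for k,z in (("rest_mid",.0746),("read_button_top",.082),("reader",0)):
  print(k,[(s,uv,atz("wrist",uv,z,T)[0,:2]) for s,uv in lm("wrist",k)])
E
```

```text
t: 9.7
eef_pos: [0.54, -0.1481, 0.219]
tool_rot: [-0.0, 1.0, -0.015, -0.0]
contact_force: [0.1, 1.1, -1.8]
gripper_width: 0.236
[ 0.54   -0.1481  0.219 ] 0.23556377578824877
rest_mid []
read_button_top [(0.62, array([458.496 , 183.2064]), array([ 0.5294, -0.3432]))]
reader []
```

View pics/w5.png

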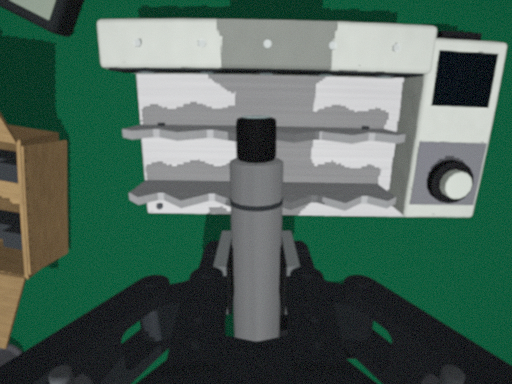

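```bash
python3 - <<'E'
from h import *
from scipy.optimize import minimize
for name in ("pics/P5.npy","top"):
    if name=="top":
        p,d=bot.read_camera("top"); P=cloud("top",d,W("top"))
    else: P=np.load(name)
    m=(P[...,2]>.088)&(P[...,2]<.1)&(P[...,0]>.58)&(P[...,0]<.72)&(P[...,1]>-.31)&(P[...,1]<.02)
    q=P[m][:,:2]; 
    # front edge: min x per y bin
    ys=np.arange(-.27,-.03,.01); e=np.array([[y,np.percentile(q[abs(q[:,1]-y)<.005,0],2)] for y in ys if (abs(q[:,1]-y)<.005).sum()>3])
    f=np.polyfit(e[:,0],e[:,1],1); print("head edge slope",f,"head y range",q[:,1].min(),q[:,1].max(), "yaw",-f[0])
    psi=-f[0]
    m=(P[...,2]>.058)&(P[...,2]<.088)&(P[...,0]>.49)&(P[...,0]<.60)&(P[...,1]>-.29)&(P[...,1]<-.02)
    r=P[m]; c,s=np.cos(psi),np.sin(psi)
    a=np.c_[r[:,0]*c+r[:,1]*s,-r[:,0]*s+r[:,1]*c,r[:,2]]
    x0=(f[0]*-.148+f[1])*c+-.148*s-.086; print("x0(rest) from head",x0)
    for lo,hi in ((-.05,-.015),(.015,.05)):
        b=a[(a[:,0]-x0>lo)&(a[:,0]-x0<hi)]
        if len(b)<50: print("few");continue
        print("rail x med",np.median(b[:,0])-x0,len(b), end=" ")
        # notch profile: height h(y)=.062+|y-yk|, up to .085
        def cost(y0):
            dy=(b[:,1]-y0+.026)%.052-.026
            return np.abs(np.minimum(.062+abs(dy),.085)-b[:,2]).mean()
        g=np.arange(-.176,-.124,.0005); cs=[cost(y) for y in g]; y0=g[np.argmin(cs)]; print("notch y0 (reader axes)",y0,min(cs))
        print("world rest_mid", x0*c-y0*s, x0*s+y0*c)
E
```

```text
head edge slope [0.0469 0.6419] head y range -0.29840571926577847 -0.023303573505624037 yaw -0.04688485541390843
x0(rest) from head 0.5551796311557265
rail x med -0.031721516514989334 2579 notch y0 (reader axes) -0.12999999999999995 0.005569223593712753
world rest_mid 0.5484767494168037 -0.155877125324357
rail x med 0.030762132422116006 2426 notch y0 (reader axes) -0.13099999999999995 0.003670599731775249
world rest_mid 0.5484298817364694 -0.15687602643084356
head edge slope [0.0313 0.6408] head y range -0.1610599757707155 -0.02214535705474048 yaw -0.031290872460248226
x0(rest) from head 0.5544490239138902
rail x med -0.035006274944140325 214 notch y0 (reader axes) -0.13649999999999995 0.0045829964354577295
world rest_mid 0.5499071032346008 -0.1537795432793183
rail x med 0.02911159451411438 134 notch y0 (reader axes) -0.13449999999999995 0.006828058100437751
world rest_mid 0.5499696747675284 -0.1517805223181308
```

```bash
python3 - <<'E'
from h import *
P=np.load("pics/P5.npy"); psi=-.045; c,s=np.cos(psi),np.sin(psi)
X=P[...,0]*c+P[...,1]*s; Y=-P[...,0]*s+P[...,1]*c; Zz=P[...,2]; x0=.5552
for cx in (-.032,.032):
    m=(abs(X-x0-cx)<.004)&(Zz>.05)&(Zz<.09)
    ys=np.arange(-.26,-.01,.003); h=[]
    for y in ys:
        k=m&(abs(Y-y)<.0025); h.append(np.percentile(Zz[k],90) if k.sum()>3 else np.nan)
    h=np.array(h); print(" ".join(f"{y*1000:.0f}:{v*1000:.0f}" for y,v in zip(ys,h)))
    ok=~np.isnan(h)
    def cost(y0):
        dy=(ys[ok]-y0+.026)%.052-.026
        r=np.minimum(.062+abs(dy),.085)-h[ok]; return np.median(abs(r))
    g=np.arange(-.164,-.112,.0005); cs=[cost(y) for y in g]; print(g[np.argmin(cs)],min(cs))
# yaw from rails: fit x of rail max-height points
for cx in (-.032,.032):
    m=(abs(X-x0-cx)<.012)&(Zz>.064)&(Zz<.09)&(Y<-.02)
    print(np.polyfit(Y[m],X[m]-x0,1))
E
```

```text
-260:72 -257:75 -254:78 -251:77 -248:75 -245:72 -242:69 -239:66 -236:64 -233:65 -230:67 -227:70 -224:72 -221:75 -218:78 -215:82 -212:84 -209:86 -206:85 -203:83 -200:79 -197:77 -194:74 -191:71 -188:67 -185:64 -182:64 -179:67 -176:69 -173:73 -170:75 -167:78 -164:81 -161:83 -158:86 -155:85 -152:82 -149:80 -146:nan -143:nan -140:nan -137:nan -134:nan -131:nan -128:nan -125:nan -122:nan -119:nan -116:nan -113:nan -110:nan -107:nan -104:nan -101:nan -98:79 -95:77 -92:74 -89:71 -86:69 -83:66 -80:64 -77:65 -74:67 -71:70 -68:73 -65:76 -62:80 -59:82 -56:85 -53:85 -50:84 -47:81 -44:78 -41:76 -38:73 -35:69 -32:67 -29:64 -26:64 -23:66 -20:69 -17:71 -14:75 -11:78
-0.13099999999999998 0.0004970042320701432
-260:74 -257:76 -254:78 -251:78 -248:75 -245:72 -242:70 -239:67 -236:64 -233:65 -230:67 -227:70 -224:74 -221:76 -218:80 -215:83 -212:85 -209:86 -206:85 -203:82 -200:79 -197:76 -194:73 -191:70 -188:67 -185:65 -182:64 -179:66 -176:69 -173:72 -170:75 -167:78 -164:82 -161:84 -158:86 -155:85 -152:83 -149:80 -146:76 -143:73 -140:nan -137:nan -134:nan -131:nan -128:nan -125:nan -122:nan -119:nan -116:nan -113:nan -110:nan -107:88 -104:86 -101:83 -98:81 -95:77 -92:74 -89:71 -86:68 -83:66 -80:64 -77:65 -74:68 -71:70 -68:74 -65:77 -62:79 -59:82 -56:85 -53:86 -50:85 -47:81 -44:79 -41:76 -38:73 -35:70 -32:67 -29:64 -26:64 -23:67 -20:70 -17:73 -14:76 -11:78
-0.13149999999999998 0.0004073103963773833
[-0.0177 -0.0352]
[0.0038 0.0308]
```

```bash
python3 - <<'E'
from h import *
goto(.5439,-.2599,.0555,-.045)
o=bot.get_obs();T=W("wrist",o);P=np.load("pics/P5.npy")
M=Rt(o["tool_rot"])
for u,v in ((256,119),(256,122),(256,140),(256,165),(256,200),(256,260),(256,330)): print(v,((P[v,u]-o["eef_pos"])@M*1000).round(1))
E
```

```text
t 9.95 q7 -1.54 turn deg [-0.02  0.03  1.01] | shift after turn mm [  8.8 112.6 163.4]
119 [ 65.7   1.8 -28. ]
122 [ 64.7   1.8 -28.1]
140 [ 58.    1.7 -27.9]
165 [ 49.1   1.7 -30.8]
200 [ 35.4   1.7 -30.9]
260 [  9.8   1.6 -31.5]
330 [-26.4   1.5 -30.4]
```

```bash
python3 -m jog '[[[4,56,0],[0,0,1],1],[[5,56,0],[0,0,0],1],[[0,0,50],[0,0,0],1],[[0,0,50],[0,0,0],1],[[0,0,30],[0,0,0],1],[[0,0,0],[0,0,0],1],[[0,0,0],[0,0,0],1]]'
python3 - <<'E'
from h import *
goto(.5439,-.2599,.0555,-.045)
p,d=bot.read_camera("wrist"); cv2.imwrite("pics/w6.png",p[:,:,::-1])
E
```

```text
t: 10.82
eef_pos: [0.5461, -0.2606, 0.0904]
tool_rot: [0.0, 1.0, -0.023, 0.001]
contact_force: [0.3, -0.8, -1.4]
gripper_width: 0.24
t 10.82 q7 -1.405 turn deg [ 0.03 -0.11 -0.09] | shift after turn mm [-2.3 -0.6 34.9]
```

View pics/w6.png

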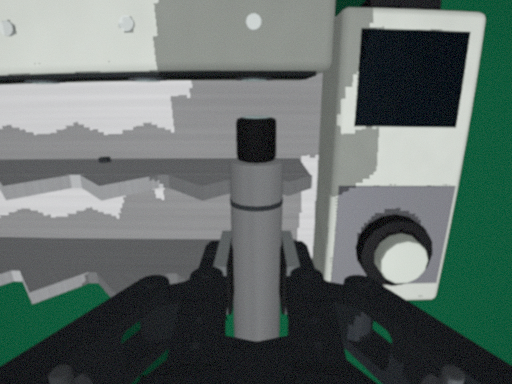

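```bash
python3 -m jog '[[[-2,-0.5,20],[0,0,0],1],[[0,0,12],[0,0,0],1],[[0,0,2.5],[0,0,0],1],[[0,0,0],[0,0,0],1],[[0,0,0],[0,0,0],1]]'; python3 -m jog '[[[0,0,0],[0,0,0],0.2],[[0,0,0],[0,0,0],0.1],[[0,0,0],[0,0,0],0.1],[[0,0,-50],[0,0,0],0.1],[[0,0,-50],[0,0,0],0.1],[[0,0,-60],[0,0,0],0],[[0,0,0],[0,0,0],0]]'
python3 - <<'E'
from h import *
goto(.5236,.1976,.22,-.2)
p,d=bot.read_camera("wrist"); cv2.imwrite("pics/w7.png",p[:,:,::-1])
p,d=bot.read_camera("top"); cv2.imwrite("pics/t7.png",p[:,:,::-1])
E
```

```text
t: 11.5
eef_pos: [0.5437, -0.2594, 0.0557]
tool_rot: [-0.0, 1.0, -0.023, 0.001]
contact_force: [-2.5, 3.7, 6.8]
gripper_width: 0.238
t: 12.38
eef_pos: [0.5461, -0.2615, 0.2202]
tool_rot: [0.002, 1.0, -0.024, 0.005]
contact_force: [0.7, 0.4, -0.9]
gripper_width: 0.5
t 12.38 q7 -1.364 turn deg [ 0.16 -0.57  8.72] | shift after turn mm [-113.3 -445.5    0.2]
```

View pics/w7.png

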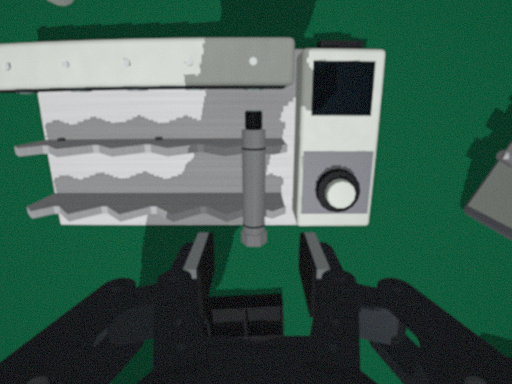

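```bash
python3 -m jog '[[[0,0,0],[0,0,8.7],0],[[-14,-55.5,0],[0,0,0],0],[[-14,-55.5,0],[0,0,0],0],[[-14,-55.5,0],[0,0,0],0],[[-14,-55.5,0],[0,0,0],0],[[-14,-55.5,0],[0,0,0],0],[[-14,-55.5,0],[0,0,0],0],[[-14,-55.5,0],[0,0,0],0],[[-14,-55.5,0],[0,0,0],0],[[0,0,40],[0,0,0],0],[[0,0,40],[0,0,0],0],[[0,0,0],[0,0,0],0]]'
python3 - <<'E'
from h import *
goto(.5236,.1976,.03,-.2)
p,d=bot.read_camera("wrist"); cv2.imwrite("pics/w8.png",p[:,:,::-1])
E
```

```text
t: 13.98
eef_pos: [0.5177, 0.1956, 0.1304]
tool_rot: [0.002, 0.995, -0.099, -0.004]
contact_force: [0.4, -0.3, -0.2]
gripper_width: 0.5
t 13.97 q7 -2.434 turn deg [0.3  0.46 0.09] | shift after turn mm [  5.4  -3.1 100.4]
```

View pics/w8.png

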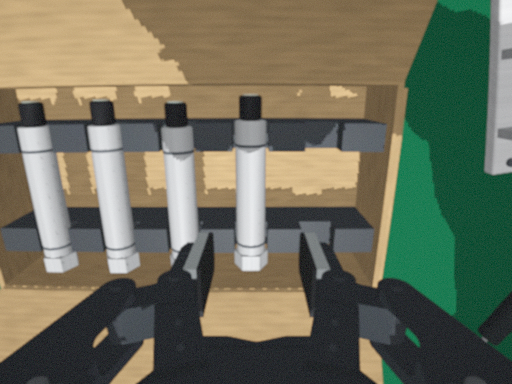

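```bash
python3 -m jog '[[[5.5,-3,40],[0.3,0.4,0],0],[[0,0,40],[0,0,0],0],[[0,0,20],[0,0,0],0],[[0,0,0],[0,0,0],0],[[0,0,0],[0,0,0],1],[[0,0,0],[0,0,0],1],[[0,0,0],[0,0,0],1],[[0,0,0],[0,0,0],1],[[0,0,-20],[0,0,0],1],[[0,0,-50],[0,0,0],1],[[0,0,-60],[0,0,0],1],[[0,0,-60],[0,0,0],1]]' 60
python3 - <<'E'
from h import *
goto(.5463,-.2080,.22,-.045)
E
```

```text
t: 15.52
eef_pos: [0.5254, 0.1986, 0.2278]
tool_rot: [-0.003, 0.995, -0.099, 0.004]
contact_force: [0.7, 0.8, -1.3]
gripper_width: 0.233
t 15.53 q7 -2.381 turn deg [-0.31 -0.46 -8.8 ] | shift after turn mm [ 39.1 405.3   7.8]
```

```bash
python3 -m jog '[[[0,0,0],[0,0,-8.8],1],[[5.6,58,0],[0,0,0],1],[[5.6,58,0],[0,0,0],1],[[5.6,58,0],[0,0,0],1],[[5.6,58,0],[0,0,0],1],[[5.6,58,0],[0,0,0],1],[[5.6,58,0],[0,0,0],1],[[5.6,58,0],[0,0,0],1],[[0,0,50],[0,0,0],1],[[0,0,50],[0,0,0],1],[[0,0,25],[0,0,0],1],[[0,0,0],[0,0,0],1]]'
python3 - <<'E'
from h import *
goto(.5463,-.2080,.0555,-.045)
o=bot.get_obs();T=W("wrist",o)
p,d=bot.read_camera("wrist"); cv2.imwrite("pics/w9.png",p[:,:,::-1]);P=cloud("wrist",d,T); M=Rt(o["tool_rot"])
for u,v in ((256,119),(256,122),(256,140),(256,200),(256,260)): print(v,((P[v,u]-o["eef_pos"])@M*1000).round(1))
E
```

```text
t: 17.02
eef_pos: [0.5463, -0.2077, 0.0975]
tool_rot: [-0.003, 1.0, -0.023, 0.002]
contact_force: [0.4, -0.1, -1.1]
gripper_width: 0.229
t 17.02 q7 -1.494 turn deg [-0.31 -0.26 -0.01] | shift after turn mm [ 0.   0.3 42. ]
119 [ 65.1   0.5 -14.7]
122 [ 64.4   0.5 -21.3]
140 [ 57.5   0.5 -21.8]
200 [ 34.1   0.4 -26.2]
260 [  6.8   0.4 -25.8]
```

View pics/w9.png

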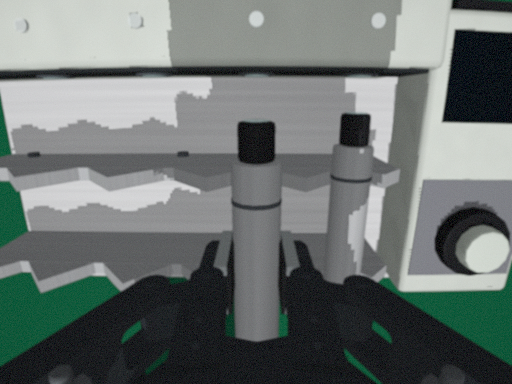

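```bash
python3 -m jog '[[[0,0,20],[0,0,0],1],[[0,0,14],[0,0,0],1],[[0,0,3.5],[0,0,0],1],[[0,0,0],[0,0,0],1],[[0,0,0],[0,0,0],1]]'; python3 -m jog '[[[0,0,0],[0,0,0],0.3],[[0,0,0],[0,0,0],0.2],[[0,0,0],[0,0,0],0.15],[[0,0,-50],[0,0,0],0.15],[[0,0,-50],[0,0,0],0.15],[[0,0,-60],[0,0,0],0],[[0,0,0],[0,0,0],0],[[0,0,0],[0,0,0],0]]'
python3 - <<'E'
from h import *
goto(.534,.2486,.22,-.2)
p,d=bot.read_camera("wrist"); cv2.imwrite("pics/w10.png",p[:,:,::-1])
E
```

```text
t: 17.7
eef_pos: [0.5485, -0.2079, 0.0615]
tool_rot: [-0.002, 1.0, -0.023, 0.004]
contact_force: [-0.7, 2.0, -0.4]
gripper_width: 0.233
t: 18.7
eef_pos: [0.5463, -0.2088, 0.2205]
tool_rot: [-0.002, 1.0, -0.023, 0.004]
contact_force: [0.3, 0.3, -0.6]
gripper_width: 0.498
t 18.7 q7 -1.448 turn deg [-0.26 -0.41  8.84] | shift after turn mm [-102.9 -445.9    0.5]
```

View pics/w10.png

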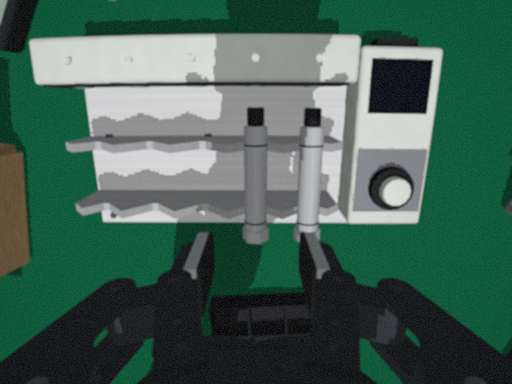

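```bash
python3 -m jog '[[[0,0,0],[-0.2,-0.3,8.8],0],[[-13,-56,0],[0,0,0],0],[[-13,-56,0],[0,0,0],0],[[-13,-56,0],[0,0,0],0],[[-13,-56,0],[0,0,0],0],[[-13,-56,0],[0,0,0],0],[[-13,-56,0],[0,0,0],0],[[-13,-56,0],[0,0,0],0],[[-12,-54,0],[0,0,0],0],[[0,0,40],[0,0,0],0],[[0,0,40],[0,0,0],0],[[0,0,0],[0,0,0],0]]'
python3 - <<'E'
from h import *
goto(.534,.2486,.03,-.2)
p,d=bot.read_camera("wrist"); cv2.imwrite("pics/w11.png",p[:,:,::-1])
E
```

```text
t: 20.25
eef_pos: [0.531, 0.2471, 0.1367]
tool_rot: [0.002, 0.995, -0.099, -0.003]
contact_force: [-0.8, -0.6, 0.9]
gripper_width: 0.497
t 20.25 q7 -2.514 turn deg [0.26 0.32 0.09] | shift after turn mm [  2.7  -2.  106.7]
```

View pics/w11.png

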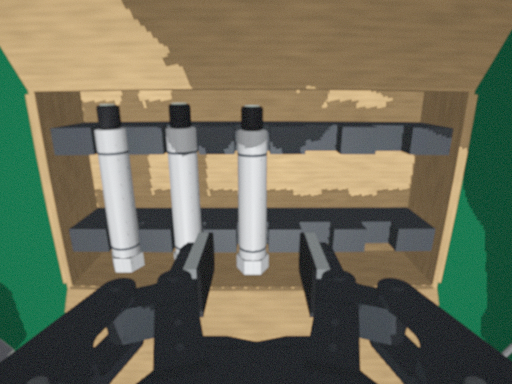

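```bash
python3 -m jog '[[[1,-2,46],[0,0,0],0],[[0,0,40],[0,0,0],0],[[0,0,20],[0,0,0],0],[[0,0,0],[0,0,0],0],[[0,0,0],[0,0,0],1],[[0,0,0],[0,0,0],1],[[0,0,0],[0,0,0],1],[[0,0,0],[0,0,0],1],[[0,0,-20],[0,0,0],1],[[0,0,-50],[0,0,0],1],[[0,0,-60],[0,0,0],1],[[0,0,-60],[0,0,0],1]]' 60
python3 - <<'E'
from h import *
goto(.5486,-.1560,.22,-.045)
E
```

```text
t: 21.8
eef_pos: [0.5349, 0.2508, 0.2287]
tool_rot: [-0.001, 0.995, -0.099, 0.002]
contact_force: [0.3, 0.7, -1.3]
gripper_width: 0.23
t 21.8 q7 -2.471 turn deg [-0.13 -0.18 -8.79] | shift after turn mm [ 32.  405.8   8.7]
```

```bash
python3 -m jog '[[[0,0,0],[0,0,-8.8],1],[[4.6,58,0],[0,0,0],1],[[4.6,58,0],[0,0,0],1],[[4.6,58,0],[0,0,0],1],[[4.6,58,0],[0,0,0],1],[[4.6,58,0],[0,0,0],1],[[4.6,58,0],[0,0,0],1],[[4.6,58,0],[0,0,0],1],[[0,0,50],[0,0,0],1],[[0,0,50],[0,0,0],1],[[0,0,25],[0,0,0],1],[[0,0,0],[0,0,0],1]]'
python3 - <<'E'
from h import *
goto(.5486,-.1560,.0555,-.045)
o=bot.get_obs();T=W("wrist",o)
p,d=bot.read_camera("wrist"); cv2.imwrite("pics/w12.png",p[:,:,::-1]);P=cloud("wrist",d,T); M=Rt(o["tool_rot"])
for u,v in ((256,119),(256,122),(256,140),(256,200),(256,260)): print(v,((P[v,u]-o["eef_pos"])@M*1000).round(1))
E
```

```text
t: 23.3
eef_pos: [0.5482, -0.1558, 0.0993]
tool_rot: [-0.001, 1.0, -0.023, -0.0]
contact_force: [0.1, 0.0, -0.6]
gripper_width: 0.232
t 23.3 q7 -1.61 turn deg [-0.11  0.03 -0.  ] | shift after turn mm [ 0.4  0.1 43.8]
119 [58.   0.5 85.9]
122 [55.8  0.5 86. ]
140 [ 57.3   0.5 -20.9]
200 [ 33.9   0.5 -25.5]
260 [  6.9   0.4 -25.9]
```

View pics/w12.png

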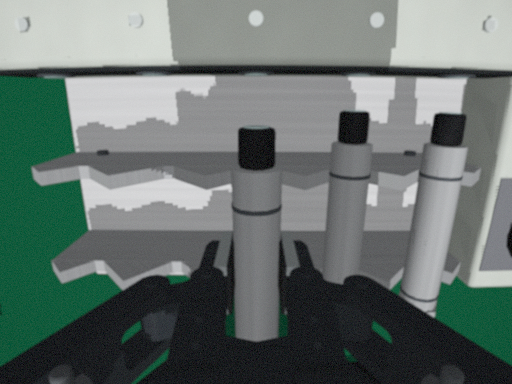

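```bash
python3 -m jog '[[[2,0,20],[0,0,0],1],[[0,0,14],[0,0,0],1],[[0,0,5],[0,0,0],1],[[0,0,0],[0,0,0],1],[[0,0,0],[0,0,0],1]]'; python3 -m jog '[[[0,0,0],[0,0,0],0.3],[[0,0,0],[0,0,0],0.2],[[0,0,0],[0,0,0],0.15],[[0,0,-50],[0,0,0],0.15],[[0,0,-50],[0,0,0],0.15],[[0,0,-60],[0,0,0],0],[[0,0,0],[0,0,0],0],[[0,0,0],[0,0,0],0]]'
python3 - <<'E'
from h import *
goto(.5444,.2996,.22,-.2)
p,d=bot.read_camera("wrist"); cv2.imwrite("pics/w13.png",p[:,:,::-1])
E
```

```text
t: 23.98
eef_pos: [0.5511, -0.1555, 0.0615]
tool_rot: [-0.001, 1.0, -0.023, 0.001]
contact_force: [-4.4, 2.3, 9.0]
gripper_width: 0.235
t: 24.98
eef_pos: [0.5506, -0.1567, 0.2204]
tool_rot: [-0.0, 1.0, -0.023, 0.001]
contact_force: [-0.5, -0.0, -0.3]
gripper_width: 0.502
t 24.98 q7 -1.556 turn deg [-0.06 -0.1   8.84] | shift after turn mm [ -96.7 -446.     0.4]
```

View pics/w13.png

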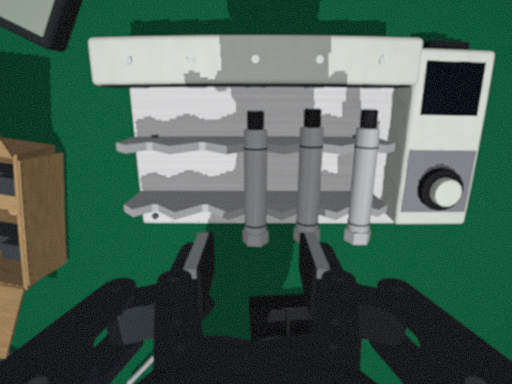

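```bash
python3 -m jog '[[[0,0,0],[0,0,8.8],0],[[-12,-56,0],[0,0,0],0],[[-12,-56,0],[0,0,0],0],[[-12,-56,0],[0,0,0],0],[[-12,-56,0],[0,0,0],0],[[-12,-56,0],[0,0,0],0],[[-12,-56,0],[0,0,0],0],[[-12,-56,0],[0,0,0],0],[[-12,-54,0],[0,0,0],0],[[0,0,40],[0,0,0],0],[[0,0,40],[0,0,0],0],[[0,0,0],[0,0,0],0]]'
python3 - <<'E'
from h import *
goto(.5444,.2996,.03,-.2)
p,d=bot.read_camera("wrist"); cv2.imwrite("pics/w14.png",p[:,:,::-1])
E
```

```text
t: 26.52
eef_pos: [0.5423, 0.2977, 0.1364]
tool_rot: [0.002, 0.995, -0.099, -0.003]
contact_force: [-0.5, -0.2, 0.4]
gripper_width: 0.5
t 26.52 q7 -2.589 turn deg [0.3  0.3  0.09] | shift after turn mm [  1.7  -2.3 106.4]
```

View pics/w14.png

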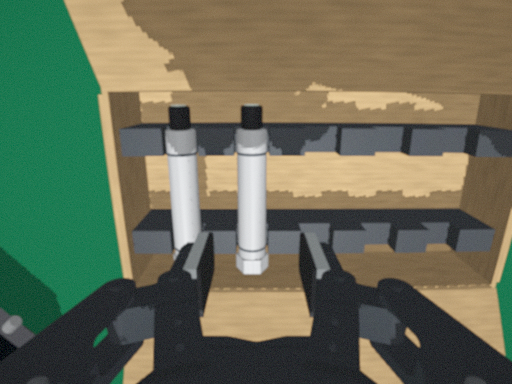

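```bash
python3 -m jog '[[[1,-2,46],[0,0,0],0],[[0,0,40],[0,0,0],0],[[0,0,20],[0,0,0],0],[[0,0,0],[0,0,0],0],[[0,0,0],[0,0,0],1],[[0,0,0],[0,0,0],1],[[0,0,0],[0,0,0],1],[[0,0,0],[0,0,0],1],[[0,0,-20],[0,0,0],1],[[0,0,-50],[0,0,0],1],[[0,0,-60],[0,0,0],1],[[0,0,-60],[0,0,0],1]]' 60
python3 - <<'E'
from h import *
goto(.5509,-.1041,.22,-.045)
E
```

```text
t: 28.08
eef_pos: [0.5461, 0.3017, 0.2288]
tool_rot: [-0.001, 0.995, -0.099, 0.002]
contact_force: [1.6, 0.2, -2.4]
gripper_width: 0.239
t 28.07 q7 -2.549 turn deg [-0.14 -0.18 -8.79] | shift after turn mm [ 23.  405.1   8.8]
```

```bash
python3 -m jog '[[[0,0,0],[0,0,-8.8],1],[[3.3,58,0],[0,0,0],1],[[3.3,58,0],[0,0,0],1],[[3.3,58,0],[0,0,0],1],[[3.3,58,0],[0,0,0],1],[[3.3,58,0],[0,0,0],1],[[3.3,58,0],[0,0,0],1],[[3.3,58,0],[0,0,0],1],[[0,0,50],[0,0,0],1],[[0,0,50],[0,0,0],1],[[0,0,25],[0,0,0],1],[[0,0,0],[0,0,0],1]]'
python3 - <<'E'
from h import *
goto(.5509,-.1041,.0555,-.045)
o=bot.get_obs();T=W("wrist",o)
p,d=bot.read_camera("wrist"); cv2.imwrite("pics/w15.png",p[:,:,::-1]);P=cloud("wrist",d,T); M=Rt(o["tool_rot"])
for u,v in ((256,119),(256,122),(256,140),(256,200),(256,260)): print(v,((P[v,u]-o["eef_pos"])@M*1000).round(1))
E
```

```text
t: 29.58
eef_pos: [0.5503, -0.1047, 0.0994]
tool_rot: [-0.001, 1.0, -0.022, -0.0]
contact_force: [-0.1, -0.8, -0.6]
gripper_width: 0.233
t 29.57 q7 -1.725 turn deg [-0.1   0.02  0.  ] | shift after turn mm [ 0.6 -0.6 43.9]
119 [58.   0.5 86.4]
122 [63.4  0.5 -9.1]
140 [ 57.5   0.5 -21.7]
200 [ 33.4   0.5 -24.3]
260 [  6.4   0.4 -24.9]
```

View pics/w15.png

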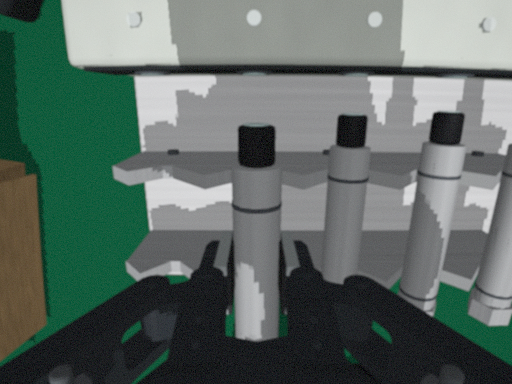

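```bash
python3 -m jog '[[[1.5,-0.5,20],[0,0,0],1],[[0,0,14],[0,0,0],1],[[0,0,4],[0,0,0],1],[[0,0,0],[0,0,0],1],[[0,0,0],[0,0,0],1]]'; python3 -m jog '[[[0,0,0],[0,0,0],0.3],[[0,0,0],[0,0,0],0.2],[[0,0,0],[0,0,0],0.15],[[0,0,-50],[0,0,0],0.15],[[0,0,-50],[0,0,0],0.15],[[0,0,-60],[0,0,0],0],[[0,0,0],[0,0,0],0],[[0,0,0],[0,0,0],0]]'
python3 - <<'E'
from h import *
goto(.5547,.3500,.22,-.2)
p,d=bot.read_camera("wrist"); cv2.imwrite("pics/w16.png",p[:,:,::-1])
E
```

```text
t: 30.25
eef_pos: [0.5529, -0.1036, 0.0619]
tool_rot: [-0.001, 1.0, -0.022, 0.001]
contact_force: [-1.8, 4.4, 1.5]
gripper_width: 0.232
t: 31.25
eef_pos: [0.5522, -0.1051, 0.2216]
tool_rot: [-0.0, 1.0, -0.023, 0.001]
contact_force: [-0.5, 0.1, -0.6]
gripper_width: 0.5
t 31.25 q7 -1.661 turn deg [-0.04 -0.11  8.83] | shift after turn mm [ -88.  -446.5    1.6]
```

View pics/w16.png

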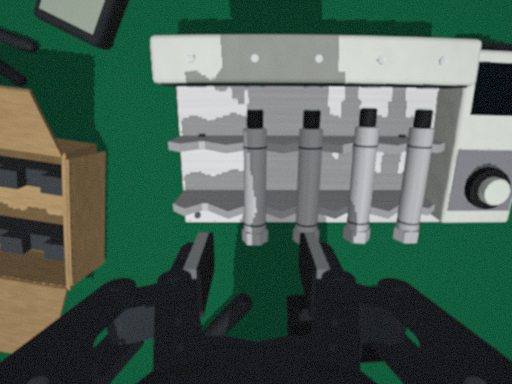

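```bash
python3 -m jog '[[[0,0,0],[0,0,8.8],0],[[-11,-56,0],[0,0,0],0],[[-11,-56,0],[0,0,0],0],[[-11,-56,0],[0,0,0],0],[[-11,-56,0],[0,0,0],0],[[-11,-56,0],[0,0,0],0],[[-11,-56,0],[0,0,0],0],[[-11,-56,0],[0,0,0],0],[[-11,-54,0],[0,0,0],0],[[0,0,40],[0,0,0],0],[[0,0,40],[0,0,0],0],[[0,0,0],[0,0,0],0]]'
python3 - <<'E'
from h import *
goto(.5547,.350,.03,-.2)
p,d=bot.read_camera("wrist"); cv2.imwrite("pics/w17.png",p[:,:,::-1])
E
```

```text
t: 32.8
eef_pos: [0.5519, 0.3476, 0.1371]
tool_rot: [0.003, 0.995, -0.099, -0.003]
contact_force: [-0.2, 0.9, 1.1]
gripper_width: 0.499
t 32.8 q7 -2.658 turn deg [0.34 0.28 0.09] | shift after turn mm [  2.2  -2.9 107.1]
```

View pics/w17.png

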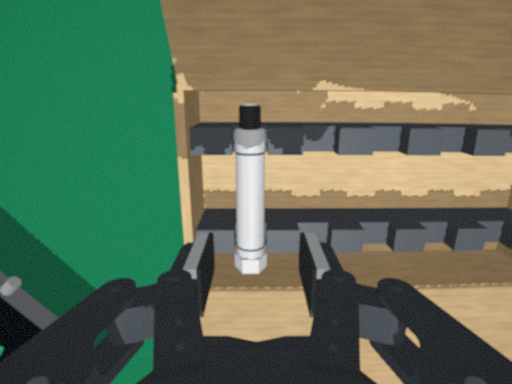

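```bash
python3 -m jog '[[[1,-3,46],[0,0,0],0],[[0,0,40],[0,0,0],0],[[0,0,20],[0,0,0],0],[[0,0,0],[0,0,0],0],[[0,0,0],[0,0,0],1],[[0,0,0],[0,0,0],1],[[0,0,0],[0,0,0],1],[[0,0,0],[0,0,0],1],[[0,0,-20],[0,0,0],1],[[0,0,-50],[0,0,0],1],[[0,0,-60],[0,0,0],1],[[0,0,-60],[0,0,0],1]]' 60
python3 - <<'E'
from h import *
goto(.5533,-.0521,.22,-.045)
E
```

```text
t: 34.35
eef_pos: [0.5559, 0.3528, 0.2299]
tool_rot: [-0.001, 0.995, -0.099, 0.002]
contact_force: [0.7, 0.7, -1.5]
gripper_width: 0.234
t 34.35 q7 -2.622 turn deg [-0.15 -0.18 -8.79] | shift after turn mm [ 15.7 404.6   9.9]
```

```bash
python3 -m jog '[[[0,0,0],[0,0,-8.8],1],[[2.5,58,0],[0,0,0],1],[[2.5,58,0],[0,0,0],1],[[2.5,58,0],[0,0,0],1],[[2.5,58,0],[0,0,0],1],[[2.5,58,0],[0,0,0],1],[[2.5,58,0],[0,0,0],1],[[2.5,57,0],[0,0,0],1],[[0,0,50],[0,0,0],1],[[0,0,50],[0,0,0],1],[[0,0,25],[0,0,0],1],[[0,0,0],[0,0,0],1]]'
python3 - <<'E'
from h import *
goto(.5533,-.0521,.0555,-.045)
o=bot.get_obs();T=W("wrist",o)
p,d=bot.read_camera("wrist"); cv2.imwrite("pics/w18.png",p[:,:,::-1]);P=cloud("wrist",d,T); M=Rt(o["tool_rot"])
for u,v in ((256,119),(256,122),(256,140),(256,200),(256,260)): print(v,((P[v,u]-o["eef_pos"])@M*1000).round(1))
E
```

```text
t: 35.85
eef_pos: [0.5545, -0.0524, 0.1005]
tool_rot: [-0.001, 1.0, -0.022, -0.0]
contact_force: [-0.4, 0.5, -2.3]
gripper_width: 0.234
t 35.85 q7 -1.847 turn deg [-0.08  0.01  0.  ] | shift after turn mm [-1.2 -0.2 45. ]
119 [57.9  0.5 87.2]
122 [ 63.9   0.5 -14.8]
140 [ 57.3   0.5 -20.6]
200 [ 33.3   0.5 -23.9]
260 [  5.5   0.4 -23.4]
```

View pics/w18.png

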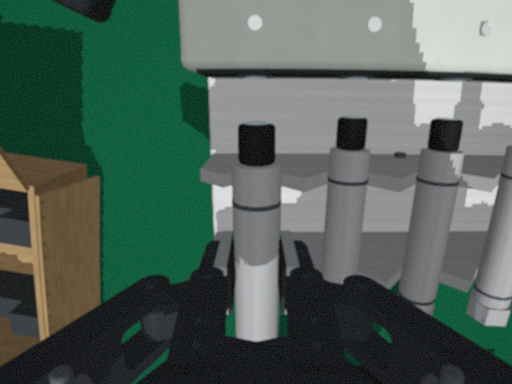

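```bash
python3 -m jog '[[[0,0,20],[0,0,0],1],[[0,0,14],[0,0,0],1],[[0,0,4],[0,0,0],1],[[0,0,0],[0,0,0],1],[[0,0,0],[0,0,0],1]]'; python3 -m jog '[[[0,0,0],[0,0,0],0.3],[[0,0,0],[0,0,0],0.2],[[0,0,0],[0,0,0],0.15],[[0,0,-50],[0,0,0],0.15],[[0,0,-50],[0,0,0],0.15],[[0,0,-60],[0,0,0],0],[[0,60,0],[0,0,0],0],[[0,60,0],[0,0,0],0],[[0,0,0],[0,0,0],0],[[0,0,0],[0,0,0],0]]'
python3 - <<'E'
from h import *
o=bot.get_obs(); T=W("wrist",o); print(o["eef_pos"])
p,d=bot.read_camera("wrist"); cv2.imwrite("pics/w19.png",p[:,:,::-1]);P=cloud("wrist",d,T)
psi=-.045; c,s=np.cos(psi),np.sin(psi); rm=np.array([.5486,-.1560])
def rf(Q): q=Q[...,:2]-rm; return np.stack([q[...,0]*c+q[...,1]*s,-q[...,0]*s+q[...,1]*c,Q[...,2]],-1)
C=rf(P); H=C[...,2]
for k in range(-2,3):
    m=(abs(C[...,1]-.052*k)<.016)&(H>.074)&(H<.095)&(abs(C[...,0])<.08)
    q=C[m]
    if len(q)<200: print(k,"few",len(q)); continue
    b=q[(q[:,2]>.083)]; f=np.polyfit(b[:,0],b[:,1],1)
    print(k,"x range",np.percentile(q[:,0],[.5,99.5]),"slope",f[0],"y",f[1],"top z near/far",np.percentile(b[b[:,0]<-.02,2],90),np.percentile(b[(b[:,0]>.02)&(b[:,0]<.045),2],90))
bot.read_camera("top")
for k,z in (("read_button_top",.082),):
  print(k,[(s,uv,atz("wrist",uv,z,T)[0,:2]) for s,uv in lm("wrist",k)],[(s,uv,atz("top",uv,z,W("top"))[0,:2]) for s,uv in lm("top",k)])
E
```

```text
t: 36.52
eef_pos: [0.5561, -0.0521, 0.0636]
tool_rot: [-0.001, 1.0, -0.023, 0.002]
contact_force: [-1.0, 2.8, -0.1]
gripper_width: 0.235
t: 37.78
eef_pos: [0.5496, -0.1725, 0.2227]
tool_rot: [-0.001, 1.0, -0.023, 0.001]
contact_force: [0.3, 0.3, 0.5]
gripper_width: 0.497
[ 0.5496 -0.1725  0.2227]
-2 x range [-0.0638  0.0652] slope -0.008170660534515378 y -0.1030736628909067 top z near/far 0.08751389773506651 0.0870351881207701
-1 x range [-0.0629  0.0658] slope -0.0007975605087394439 y -0.05193126071468975 top z near/far 0.0876041665155134 0.08694840976715905
0 x range [-0.065   0.0641] slope -0.002445276603992125 y -0.0004397595529404371 top z near/far 0.08739985527054052 0.08687537412312968
1 x range [-0.0635  0.0641] slope -0.003259386670451168 y 0.05131643812161221 top z near/far 0.08730000287718245 0.087055793005293
2 x range [-0.0632  0.0658] slope 0.0038828603339501324 y 0.10281908702609172 top z near/far 0.08758200857447754 0.08701877140511985
read_button_top [(0.84, array([432.6912, 190.1952]), array([ 0.5292, -0.3442]))] []
```

View pics/w19.png

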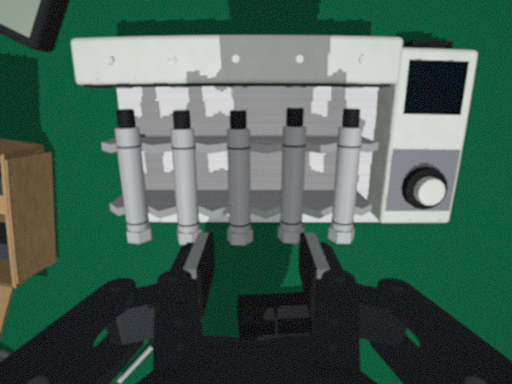

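```bash
python3 - <<'E'
from h import *
goto(.529,-.344,.09,-.045)
E
```

```text
t 37.98 q7 -1.548 turn deg [-0.09 -0.13  0.12] | shift after turn mm [-13.2 173.7 132.8]
```

```bash
python3 -m jog '[[[-4,58,0],[0,0,0],1],[[-4,58,0],[0,0,0],1],[[-5,58,0],[0,0,0],1],[[0,0,0],[0,0,0],1],[[0,0,50],[0,0,0],1],[[0,0,40],[0,0,0],1],[[0,0,20],[0,0,0],1],[[0,0,0],[0,0,0],1],[[0,0,0],[0,0,0],1]]'
python3 - <<'E'
from h import *
goto(.529,-.344,.076,-.045)
p,d=bot.read_camera("wrist"); cv2.imwrite("pics/w20.png",p[:,:,::-1])
E
```

```text
t: 39.1
eef_pos: [0.5304, -0.346, 0.1143]
tool_rot: [0.0, 1.0, -0.022, 0.002]
contact_force: [-0.3, 0.0, 0.1]
gripper_width: -0.001
t 39.1 q7 -1.291 turn deg [ 0.   -0.26  0.  ] | shift after turn mm [-1.5 -1.9 38.3]
```

View pics/w20.png

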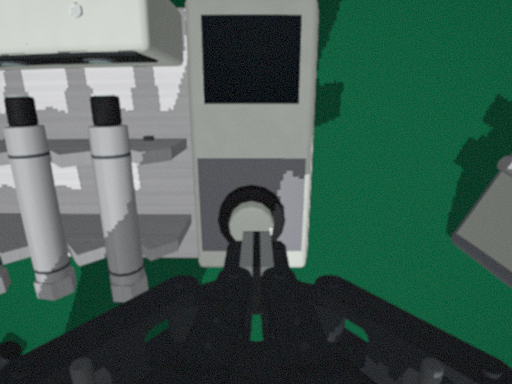

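```bash
python3 -m jog '[[[-1,-2,25],[0,0,0],1],[[0,0,10],[0,0,0],1],[[0,0,3],[0,0,0],1],[[0,0,1],[0,0,0],1],[[0,0,0],[0,0,0],1],[[0,0,0],[0,0,0],1]]'
```

```text
t: 39.9
eef_pos: [0.5285, -0.3438, 0.076]
tool_rot: [-0.0, 1.0, -0.023, 0.001]
contact_force: [-5.2, 2.6, 11.8]
gripper_width: -0.007
```

```bash
python3 -m jog '[[[0,0,1],[0,0,0],1],[[0,0,0],[0,0,0],1],[[0,0,0],[0,0,0],1]]'; python3 -m jog '[[[0,0,-10],[0,0,0],1],[[0,0,-40],[0,0,0],1],[[0,0,-60],[0,0,0],1],[[0,0,-40],[0,0,0],1],[[0,-58,0],[0,0,0],1],[[0,-58,0],[0,0,0],1],[[0,-58,0],[0,0,0],1],[[0,0,0],[0,0,0],1],[[0,0,0],[0,0,0],1],[[0,0,0],[0,0,0],1]]'
python3 - <<'E'
from h import *
o=bot.get_obs(); T=W("wrist",o); print(o["eef_pos"])
p,d=bot.read_camera("wrist"); cv2.imwrite("pics/w21.png",p[:,:,::-1]);P=cloud("wrist",d,T)
psi=-.045; c,s=np.cos(psi),np.sin(psi); rm=np.array([.5486,-.1560])
def rf(Q): q=Q[...,:2]-rm; return np.stack([q[...,0]*c+q[...,1]*s,-q[...,0]*s+q[...,1]*c,Q[...,2]],-1)
C=rf(P); H=C[...,2]
for k in range(-2,3):
    m=(abs(C[...,1]-.052*k)<.016)&(H>.074)&(H<.095)&(abs(C[...,0])<.08)
    q=C[m]; b=q[(q[:,2]>.083)]; f=np.polyfit(b[:,0],b[:,1],1)
    print(k,"x range",np.percentile(q[:,0],[.5,99.5]),"slope",f[0],"top",np.percentile(b[:,2],90))
m=np.hypot(P[...,0]-.529,P[...,1]+.344)<.009; print("button top z",np.median(P[m][:,2]))
p,d=bot.read_camera("scene"); cv2.imwrite("pics/s21.png",p[:,:,::-1])
E
```

```text
t: 40.28
eef_pos: [0.5285, -0.3439, 0.0759]
tool_rot: [-0.0, 1.0, -0.023, 0.001]
contact_force: [-7.9, 3.8, 19.9]
gripper_width: 0.001
t: 41.52
eef_pos: [0.5357, -0.1721, 0.223]
tool_rot: [-0.0, 1.0, -0.024, 0.001]
contact_force: [0.0, 0.4, 0.2]
gripper_width: -0.001
[ 0.5357 -0.1721  0.223 ]
-2 x range [-0.064  0.065] slope -0.008823029259538474 top 0.08723907465914715
-1 x range [-0.0631  0.0657] slope -0.000524950303986302 top 0.08723508738665639
0 x range [-0.0648  0.0641] slope -0.0016480148382897483 top 0.08710278256056453
1 x range [-0.0649  0.0637] slope 9.641272372065312e-05 top 0.08712151451273371
2 x range [-0.0638  0.0653] slope 0.0005660319488919593 top 0.08711818569957908
button top z 0.0833279327543287
```

View pics/s21.png

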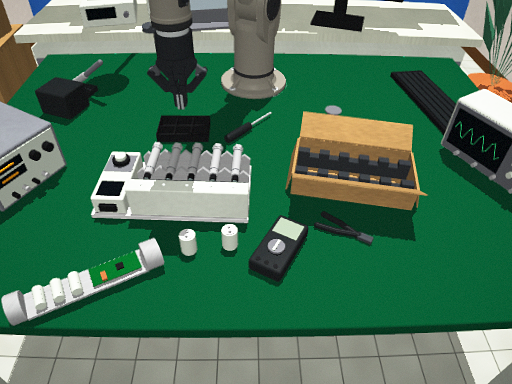

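View pics/w21.png

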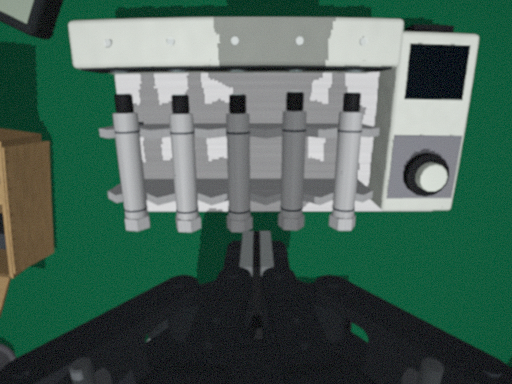

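```bash
python3 -c "
from station import bot
print(bot.hand_in())"
```

```text
the job is handed in; nothing more can be done
None
```

The job is handed in at about 41.5 s on the robot's clock; the hand-in gives no verdict.

- **Flaps:** I swung both long flaps back. Depth measurements after the push put the near one at about 2.5 rad and the far one at about 2.55 rad. I did not measure them again later, but both still look open in the last scene picture.
- **Loggers:** all five were in the carton, each with its window facing away from the robot. They now lie one to a pair of notches on the reader, windows towards the read head. After the button press, the depth check showed them centred between the rails to about 1 mm. They are within 0.01 rad of the reader's x, and their tops are about 87 mm up (86 mm expected when seated).
- **Button:** pressed until it stopped, with the tip at 76 mm. A further 1 mm of command raised the force from 12 to 20 N without the tip moving. It then read about 83 mm, so it is up again.
- **Bystanders:** the last scene picture shows the multimeter, capacitors and side cutters where they were at the start. The arm is clear of everything, about 0.22 m above the bench.

**Disagreements:** the trained network's estimate of the middle of the reader's rests was about 9 mm off the notch profile measured from depth. I used the depth value, and the loggers seated correctly. The second to fifth loggers sat 5 to 7 mm lower in the grip than the first when measured over the reader, so I adjusted each release height to match.

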